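# Set 4 volts and hold the board test jig closed

## Robot

A 6-joint arm with a two-finger parallel gripper is mounted at the origin on the work surface. World frame = base frame: x ahead of the robot, y to its left, z up, the work surface at z = 0. Lengths are in mm, angles in rad, forces in N, time in s.
With the tool pointing down it reaches from about 300 to 775 mm from the base axis. Payload 14.6 kg.
Tool frame: the origin (TCP) lies between the finger pads; the fingertips stand 19 mm ahead of it and the grasp point (between the pads) is the TCP; z points along the fingers, y is the line along which they close (so a half turn about z gives the same grasp; the last joint's range is limited). The gripper opens to 94 mm and grips with 3 to 60 N. Pads are 16 mm wide; open, the fingers measure 119 mm over their backs; the gripper's body (75 mm by 177 mm) begins 78 mm behind the grasp point.
Start: joints at [-0.067, 0.3, 1.521, -0, 1.321, -0.067], TCP at [549.99, -0.002, 224.446] pointing down, gripper open.
Joint ranges: [-3.03, 3.03], [-0.79, 2.21], [0.23, 2.52], [-1.04, 4.18], [0, 3.07], [-2.55, 2.55]. Speed limits (rad/s): [2.22, 2.22, 2.57, 3.14, 3.14, 3.14].

## Interface

Orientations are given as [roll, pitch, yaw] about the fixed x, y, z axes, in that order (R = Rz(yaw) Ry(pitch) Rx(roll)).
In Python, from cell import monitor, imaging, job, find_in, trace gives the robot as it stands. The module is installed in compiled form; this text tells all that it offers.
- The arm moves only by the tool arm_command, never from a script. Its argument "steps" is a list of rows, each a list of 5 numbers: the opening, from 0 (shut) to 1 (fully open), then the shift along the tool's x, y, z in mm, then the turn about the tool's z in degrees. In form: [[gripper, dx, dy, dz, turn], ...]. A call has 1 to 20 rows; each row is the pose to reach, as a shift and turn from the pose commanded when the call began, along the tool's axes at that moment; what a row does not reach only later rows make up. A row lasts 1/8 s, in which the tool goes at most 62.5 mm and 10.7 degrees, less where a joint would pass 70% of its speed; a pose out of reach is approached as far as the arm can. A call with a gripper value outside its range is refused whole. The fingers move at their own pace and stop on an object; "force" is the grip in N (left out, the last holds). Time passes only in rows, so rows that repeat a pose let the fingers close. It gives the time, the measured TCP pose, the force, the opening and the grip force at its end, in the units of the state.
- monitor.read_state(): the state, without advancing time (a new reading comes with each control period).
- imaging.camera(name): name is "scene" or "side" or "wrist"; returns a dict with "img" (420x560x3 uint8, red, green, blue), "mtx" (3x3 intrinsics, pixels), "view" (4x4, takes a point from world to camera coordinates). Camera axes: x right, y down, z forward; pixel columns grow to the right and rows downward; lengths in mm; the calibration is good to about 2 mm. The wrist camera is an equidistant fisheye: a pixel r from the principal point sees the ray r / f radians off the axis. A picture is of the moment at which its call begins. There is no depth.
- job.sign_off(): hands the job in; it is judged then, once.
Trained networks look in a picture, given as the dict that the camera call returned (one of the last four; its "shot" number tells which), for a name from the list of things; names that differ only in an ending like _2 or _b are one class to them, and where a whole thing is asked for, a point or a joint stands for the part that bears it (a point fixed in the world has none). Each returns a list of dicts, best first, with "p" (0 to 1); they miss things now and then, are a little off and sometimes report something else, mostly with a low value. They report only what shows in the picture. A call takes as long as a camera call. They do not tell look-alikes from the thing itself.
- find_in(picture, target): "rect" ([centre column, centre row, width, height] in pixels, round what is visible of it).
- trace(picture, target): "region" (420x560 bool, what is visible of it) and "rect" ([centre column, centre row, width, height] in pixels, round what is visible of it).
The state is a dict: "clock": time; "joints": joint angles; "qd": joint speeds; "effort": joint torques, N m; "eef_pos": TCP position; "eef_rot": TCP orientation; "wrist_force": force on the tool from outside, world axes, zero at the start; "moment": the same for the moment, N m; "finger_gap": finger opening in mm; "finger_force": force on a finger pad.
Only numpy, scipy, OpenCV 4.12 (cv2) and the standard library are available. Lean on these libraries where they do the work, as an engineer would, in place of code of your own. Each camera call takes 0.05 s, during which the arm holds its last target. There are 200 camera calls.

## Task

Power up the phone board that sits in the test jig: first, with the jig still open, turn the big voltage knob of the bench supply to 4 V, the fourth long mark after zero, the one with the painted triangle. Then take the ball handle of the jig's sprung press arm, swing the arm down against its spring until it is fully on its stop, and finish while still holding it down there by the handle; do not let it spring back. Leave the knob at 4 V and do not disturb the other things on the bench.

Things in the scene. Friction and masses are not known exactly. Their poses are not given: they have to be found in the camera images.
- supply: bench supply, fixed: grey case 150 (x) by 160 (y) mm, 34 mm high at the front, 90 mm at the back. Origin: centre of its underside; x points from its low front (towards the robot) to its back, z up. Its light panel slopes 20 degrees, big knob on its left (+y). The right column has a small knob 13 mm high, a switch and two posts 16 mm high, 60 mm or more from the big knob's axis.
- knob_mid (a point): on the voltage knob's axis, 16 mm above the panel. Black fluted round knob, 35 mm in diameter (42 mm in the lowest 5 mm), top 28 mm above the panel, white pointer line on top and side. z: the knob's axis, out of the panel (20 degrees from vertical, leaning to the supply's front); x: where the pointer points, turns with the knob. Nothing taller than 5 mm within 55 mm of the axis.
- voltage_knob (a joint): knob angle, rad: 0 at the 0 V mark (lower left), grows clockwise seen from above the panel, 0.5 per volt, 2.5 (5 V) straight up the panel, ends at 5.0 (10 V). Long dark marks at each volt, short ones at half volts. 4 V (painted triangle outside it) is 2.0; a quarter volt (0.125 rad) either way is good enough. Starts at 1 to 3 V, turns with light friction (0.03 N m), stays where left.
- jig: board test jig, fixed: cream case 190 (x) by 130 (y) mm, deck 47 mm high, green phone board in a grey nest. Origin: centre of its underside; x points from its front (handle side) to its back (pivot side), z up. The press arm's pivot axis is parallel to y, at x = +65 mm, 95 mm above the bench, between two aluminium cheeks (tops at 107 mm).
- pivot_point (a point): point on the pivot axis at the arm's middle; it turns with the arm: its x axis runs along the arm from handle to pivot (level when the arm is on its stop), y is the pivot axis (same as the jig's y).
- press_arm (a joint): press arm angle, rad: 0 sprung fully open (arm 0.9 rad above level, handle centre 232 mm above the bench); grows as the handle swings forward and down; 0.9 on the stop (arm level, handle centre 95 mm high and 15 mm out beyond the jig's front edge). Above 0.86 counts as on the stop. The spring pushes it open: 2 to 3 N at the handle when open, about 6 N on the stop.
- handle_center (a point): centre of the ball handle: black ball 32 mm in diameter at the arm's end, 175 mm from the pivot axis; axes as pivot_point. A 10 mm rod joins it to the arm, an aluminium bar 14 mm wide, 16 mm high, that ends 30 mm from the ball's centre. Best gripped from above with the fingers on either side (along the jig's y).
- press_handle: the ball handle itself; origin at the centre of the ball (as handle_center)
- screw_tray: steel screw tray, 110 by 75 by 16 mm, loose; leave alone. Origin under its centre
- tweezers: steel tweezers, 130 mm long, 9 mm high, loose; leave alone
- screwdriver: small screwdriver, 150 mm long, loose; leave alone
- phone_frame: opened phone frame, 147 by 71 by 8 mm, loose; leave alone
- battery_pack: flat phone battery, 92 by 40 by 5 mm, loose; leave alone
- flux_jar: small flux jar, 48 mm in diameter, 34 mm high, loose; leave alone
- brush: cleaning brush, 160 mm long, loose; leave alone
- solder_spool: solder spool standing on end, 52 mm in diameter, 38 mm high, loose; leave alone
There are look-alikes about, which are no part of the job. Leave any orange or pink look-alike of the jig alone.

How it is judged:
By the outcome, as a careful person would: the job done as asked, in the order asked, and still so for the second after the job is handed in, while the arm keeps its last pose, push and grip.
It also fails if it takes over 64 s, if anything falls off the work surface, if the arm or the gripper's body presses on something with over 40 N, if the wrist force passes 120 N, or if a joint passes its speed limit or range.

## Working session

There is one attempt and no reset: what is moved stays moved. The work goes in short steps, Python scripts to look and compute and a tool call to move; the robot and the scene stay as the last step left them, time stands still between calls to the robot, and variables do not carry over. Pictures are saved under pics/ and viewed, at most 10 in all, crops included, and the job is handed in when it is done.

Besides the shell and the picture viewer there is one more tool, called after "Request:" by a JSON object that holds its "name" and its "arguments". arm_command: Moves the arm, as the interface text tells. Its arguments: {"type":"object","properties":{"steps":{"type":"array","items":{"type":"array","items":{"type":"number"}}},"force":{"type":"number"}},"required":["steps"]}

```bash
mkdir -p pics
python3 - <<'E'
from cell import monitor, imaging, job, find_in, trace
import cv2,numpy as np
ims=[]
for n in ["scene","side"]:
    c=imaging.camera(n); cv2.imwrite(f"pics/{n}0.png",c["img"][:,:,::-1])
    print(n,c["mtx"].tolist(),c["view"].round(3).tolist())
    for t in ["supply","knob_mid","jig","press_handle"]:
        print(t,[(round(d["p"],2),np.round(d["rect"]).tolist()) for d in find_in(c,t)[:4]])
print(monitor.read_state())
E
```

```text
scene [[433.29220901711767, 0.0, 281.49204167271535], [0.0, 433.29220901711767, 202.596246635936], [0.0, 0.0, 1.0]] [[-0.312, 0.95, 0.005, 195.264], [0.586, 0.196, -0.787, -168.804], [-0.748, -0.243, -0.618, 1918.815], [0.0, 0.0, 0.0, 1.0]]
supply [(0.73, [345.0, 270.0, 58.0, 39.0])]
knob_mid [(0.59, [357.0, 254.0, 14.0, 15.0])]
jig [(0.81, [209.0, 154.0, 47.0, 69.0]), (0.63, [260.0, 173.0, 44.0, 75.0]), (0.56, [236.0, 222.0, 55.0, 85.0])]
press_handle [(0.43, [211.0, 124.0, 9.0, 12.0]), (0.4, [243.0, 186.0, 8.0, 15.0])]
side [[480.08407479378695, 0.0, 275.6375848507891], [0.0, 480.08407479378695, 210.56627791677718], [0.0, 0.0, 1.0]] [[0.998, -0.056, 0.008, -460.616], [-0.033, -0.692, -0.722, 101.659], [0.046, 0.72, -0.692, 1671.557], [0.0, 0.0, 0.0, 1.0]]
supply [(0.68, [315.0, 186.0, 48.0, 47.0])]
knob_mid [(0.57, [307.0, 176.0, 6.0, 11.0])]
jig [(0.86, [199.0, 335.0, 76.0, 77.0]), (0.82, [231.0, 256.0, 70.0, 81.0]), (0.7, [318.0, 252.0, 62.0, 72.0]), (0.46, [321.0, 238.0, 43.0, 46.0])]
press_handle [(0.7, [212.0, 223.0, 10.0, 15.0]), (0.43, [307.0, 222.0, 11.0, 9.0]), (0.42, [178.0, 305.0, 18.0, 13.0]), (0.16, [262.0, 240.0, 20.0, 2.0])]
{'clock': 0.5, 'joints': array([-6.65939192e-02,  2.99949988e-01,  1.52105762e+00,  1.92128021e-06,
        1.32068631e+00, -6.65846070e-02]), 'qd': array([ 8.10579264e-04, -2.50845353e-04,  1.45163367e-03,  4.59307873e-05,
        7.96907615e-04, -7.02118767e-04]), 'effort': array([ 2.01047792e-04, -5.31346500e+01, -3.52736092e+01,  7.08488608e-02,
        2.15003832e-02, -3.73959790e-05]), 'eef_pos': array([5.49970862e+02, 2.82377393e-03, 2.24393750e+02]), 'eef_rot': array([-3.14149173e+00, -8.59542783e-06,  1.57078654e+00]), 'wrist_force': array([ 0.86390718,  0.01726717, -0.16146307]), 'moment': array([-0.01992701, -0.05224826, -0.02419018]), 'finger_force': 0.0, 'finger_gap': 93.88862827288958}
```

Run:
```python
import cv2
a=cv2.imread("pics/scene0.png");b=cv2.imread("pics/side0.png")
a=cv2.resize(a[90:330,140:440],(750,600),interpolation=cv2.INTER_CUBIC);b=cv2.resize(b[130:394,110:440],(750,600),interpolation=cv2.INTER_CUBIC)
cv2.imwrite("pics/a1.png",a);cv2.imwrite("pics/b1.png",b)
```

```text
(no output)
```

View pics/a1.png

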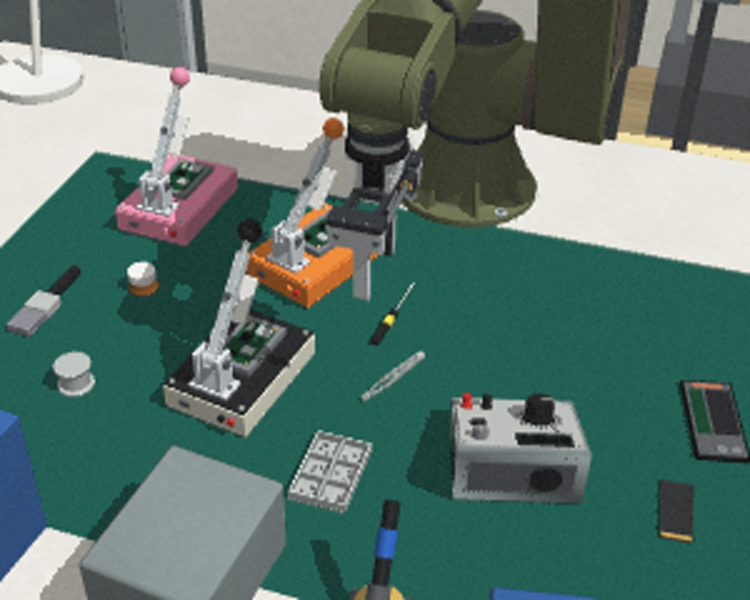

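View pics/b1.png

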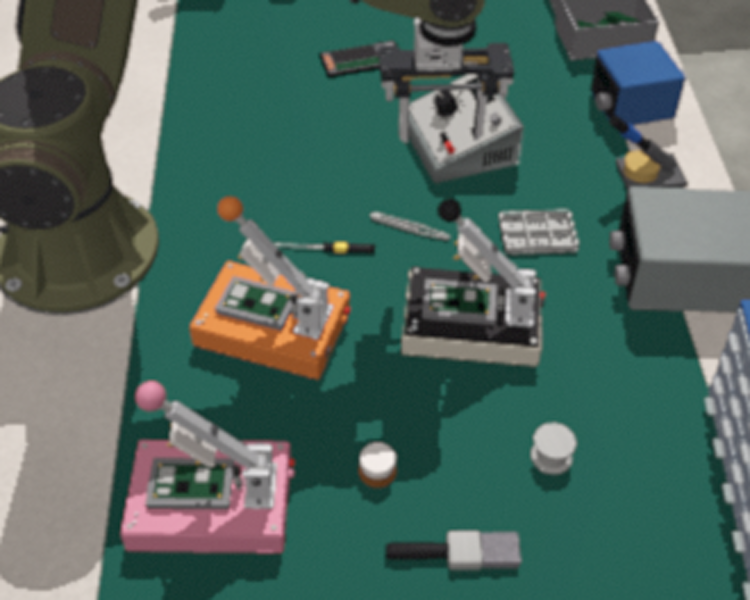

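Scene picture: cream jig ball (the target, black) at full-image pixel (240,182) in scene and (308,222) in side. Look-alikes are the orange jig (ball ~(273,142) scene, (211,222) side) and the pink jig (ball ~(212,120) scene, (176,304) side). Other knobs and boxes: blue box (side ~(390,170)), grey box (side ~(415,235)). Supply knob at scene (356,253), side (306,175). I choose the cream jig with the black ball and the light-grey supply with the sloped panel.

```bash
cat > h.py <<'E'
import numpy as np,cv2
from scipy.optimize import least_squares
from scipy.spatial.transform import Rotation as R
def proj(c,P,fish=False):
    P=np.atleast_2d(P); q=P@c["view"][:3,:3].T+c["view"][:3,3]; K=c["mtx"]
    if fish:
        r=np.linalg.norm(q[:,:2],axis=1)+1e-9; th=np.arctan2(r,q[:,2]); xy=q[:,:2]/r[:,None]*th[:,None]
    else: xy=q[:,:2]/q[:,2:]
    return np.c_[K[0,0]*xy[:,0]+K[0,2],K[1,1]*xy[:,1]+K[1,2]]
def ray(c,uv,fish=False):
    K=c["mtx"]; x=np.array([(uv[0]-K[0,2])/K[0,0],(uv[1]-K[1,2])/K[1,1]])
    if fish:
        th=np.linalg.norm(x)+1e-12; d=np.r_[x/th*np.sin(th),np.cos(th)]
    else: d=np.r_[x,1]
    Rm=c["view"][:3,:3]; d=Rm.T@d; return -Rm.T@c["view"][:3,3], d/np.linalg.norm(d)
def tri(obs): # (cam,uv,fish)
    A=np.zeros((3,3));b=np.zeros(3)
    for c,uv,f in obs:
        o,d=ray(c,uv,f); M=np.eye(3)-np.outer(d,d);A+=M;b+=M@o
    return np.linalg.solve(A,b)
def atz(c,uv,z,fish=False):
    o,d=ray(c,uv,fish); return o+d*(z-o[2])/d[2]
E
python3 - <<'E'
from h import *
from cell import imaging,monitor
s=imaging.camera("scene");d=imaging.camera("side");w=imaging.camera("wrist")
cv2.imwrite("pics/w0.png",w["img"][:,:,::-1])
print(w["mtx"],w["view"].round(3))
print("ball",tri([(s,(240,182.4),0),(d,(307.6,222.4),0)]))
print("knob",tri([(s,(356.5,253.5),0),(d,(306.3,176),0)]))
# side crop: scale 2.2727 off 110,130 ; jig deck front-left etc
f=lambda u,v:(110+u/2.2727,130+v/2.2727)
print("jig deck: backleft,backright,frontright", [atz(d,f(*p),47).round() for p in [(412,268),(404,340),(540,348),(540,290)]])
E
```

```text
[[325.1922621    0.         285.38993764]
 [  0.         325.1922621  206.75925322]
 [  0.           0.           1.        ]] [[ 1.00000e+00  1.00000e-03 -1.00000e-03 -5.49575e+02]
 [ 1.00000e-03 -9.64000e-01  2.66000e-01 -2.66710e+01]
 [-1.00000e-03 -2.66000e-01 -9.64000e-01  3.91288e+02]
 [ 0.00000e+00  0.00000e+00  0.00000e+00  1.00000e+00]]
ball [ 544.01595327 -170.46851438  231.25279165]
knob [588.1433553  235.30552837  73.37286689]
jig deck: backleft,backright,frontright [array([ 507., -105.,   47.]), array([ 485., -236.,   47.]), array([ 669., -258.,   47.]), array([ 686., -156.,   47.])]
```

View pics/w0.png

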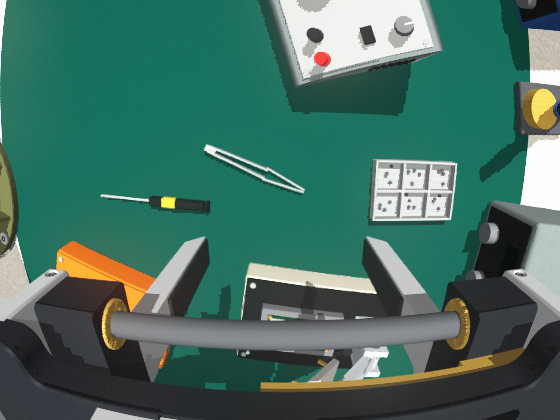

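Wrist picture: cream jig below the fingers, supply at top (right rim from (297,85) to (440,48), so yaw about +14°), the orange jig left. The knob is just out of view; I move toward the supply.

Request:
{"name": "arm_command", "arguments": {"steps": [[0.6,60,10,-20,0],[0.6,120,20,-40,0],[0.6,150,25,-40,0],[0.6,150,25,-40,0],[0.6,150,25,-40,0]]}}

```text
clock: 1.27
eef_pos: [574.9, 149.3, 264.2]
eef_rot: [-3.141, 0.0, 1.571]
wrist_force: [-0.6, -0.2, -0.4]
finger_gap: 56.3
finger_force: 0.0
```

Run:
```python
from h import *
from cell import imaging,monitor,find_in
w=imaging.camera("wrist")
cv2.imwrite("pics/w1.png",w["img"][:,:,::-1])
for t in ["supply","knob_mid"]: print(t,[(round(d["p"],2),np.round(d["rect"]).tolist()) for d in find_in(w,t)[:3]])
st=monitor.read_state();print(st["eef_pos"],st["eef_rot"])
```

```text
supply [(0.97, [320.0, 129.0, 164.0, 166.0]), (0.54, [377.0, 281.0, 77.0, 49.0]), (0.15, [183.0, 289.0, 11.0, 5.0])]
knob_mid [(0.91, [296.0, 114.0, 44.0, 36.0])]
[574.99925469 148.90999973 264.45971525] [-3.14149754e+00  8.99553852e-05  1.56946057e+00]
```

View pics/w1.png

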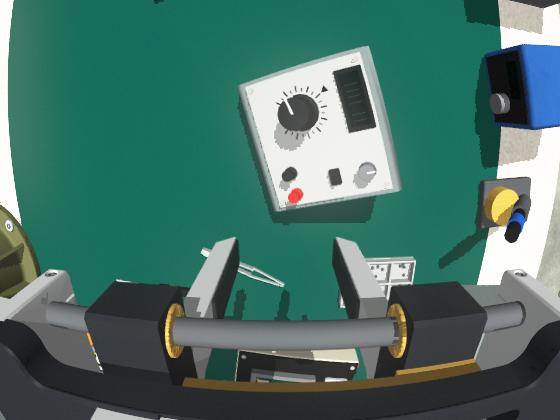

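The wrist view shows the supply (corners (239,86), (368,46), (400,190), (276,211)), the knob at (297,113) with its pointer up-left, and the triangle at (324,89). Next I fit the supply pose and check it with a close crop overlay.

```bash
cat >> h.py <<'E'
def supplyT(p): return R.from_euler("z",p[2]).as_matrix(),np.array([p[0],p[1],0])
def tilt(): return R.from_euler("y",-np.radians(20)).as_matrix() # panel frame: x up-panel,z normal
E
python3 - <<'E'
from h import *
from cell import imaging,trace
w=imaging.camera("wrist")
cor=np.array([[-75,80,34],[75,80,90],[75,-80,90],[-75,-80,34]],float)
uv=np.array([[239,86],[368,46],[400,190],[276,211]],float)
def f(p):
    Rm,t=supplyT(p); return (proj(w,cor@Rm.T+t,1)-uv).ravel()
r=least_squares(f,[590,210,.24]);print(r.x,r.fun.round(1))
# knob: silhouette fit, panel coords (u,v)
m=trace(w,"knob_mid")[0];print(m["rect"],m["p"])
Rm,t=supplyT(r.x);T=tilt()
a=np.linspace(0,2*np.pi,60)
def pts(k,rad,h,ang=a):
    base=np.array([k[0],k[1],34+(k[0]+75)*56/150])
    return (base+np.c_[rad*np.cos(ang),rad*np.sin(ang),h+0*ang]@T.T)@Rm.T+t
reg=m["region"].astype(np.uint8)
def g(k):
    im=np.zeros(reg.shape,np.uint8)
    P=np.r_[pts(k,17.5,28),pts(k,21,0),pts(k,21,5)]
    e=cv2.convexHull((proj(w,P,1)*16).round().astype(np.int32)); cv2.fillConvexPoly(im,e,1,shift=4)
    return 1-(im&reg).sum()/(im|reg).sum()
from scipy.optimize import minimize
q=minimize(g,[0,35],method="Nelder-Mead",options=dict(initial_simplex=[[0,35],[10,35],[0,45]]));print(q.x,q.fun)
k=q.x; print("knob_mid",pts(k,0,16)[0])
Z=6;big=cv2.resize(w["img"][:,:,::-1][55:165,235:365],None,fx=Z,fy=Z,interpolation=cv2.INTER_CUBIC)
def dr(P,c):
    for x,y in proj(w,P,1): cv2.circle(big,(int((x-235)*Z),int((y-55)*Z)),1,c,-1)
dr(pts(k,17.5,28),(0,255,0));dr(pts(k,21,0),(0,0,255))
# volts mark positions: knob angle 2.5 is straight up panel, clockwise
for v in range(0,11): dr(pts(k,30,0,np.array([2.5-0.5*v])),(255,0,255))
dr(pts(k,36,0,np.array([.5])),(255,0,0))
for v in range(1,4): dr(pts(k,np.linspace(10,17,5),28,np.full(5,2.5-.5*v)),(255,255,0))
cv2.imwrite("pics/w1c.png",big)
E
```

```text
[6.10568674e+02 2.11178293e+02 2.69946767e-01] [-2.3  0.3  1.3 -0.5  3.3  0.3 -2.6  0.3]Traceback (most recent call last):
  File "<stdin>", line 10, in <module>
IndexError: list index out of range
```

```bash
cat > k.py <<'E'
from h import *
from cell import imaging,monitor
from scipy.optimize import minimize
import sys
p=[610.6,211.2,.270]
Rm,t=supplyT(p);T=tilt();a=np.linspace(0,2*np.pi,60)
def pts(k,rad,h,ang=a):
    base=np.array([k[0],k[1],34+(k[0]+75)*56/150])
    return (base+np.c_[rad*np.cos(ang),rad*np.sin(ang),h+0*ang]@T.T)@Rm.T+t
w=imaging.camera("wrist")
g=w["img"].max(2)
x0,y0,x1,y1,Z,name=[int(v) for v in sys.argv[1:6]]+[sys.argv[6]]
reg=np.zeros(g.shape,np.uint8);reg[y0:y1,x0:x1]=(g[y0:y1,x0:x1]<75)
reg=cv2.morphologyEx(cv2.morphologyEx(reg,cv2.MORPH_CLOSE,np.ones((7,7))),cv2.MORPH_OPEN,np.ones((5,5)))
n,l,st,ce=cv2.connectedComponentsWithStats(reg);j=[i for i in range(1,n)]
j=max(j,key=lambda i:st[i,4] - 50*np.hypot(*(ce[i]-[(x0+x1)/2,(y0+y1)/2])));reg=(l==j).astype(np.uint8);print(st[j])
def f(k):
    im=np.zeros(reg.shape,np.uint8)
    P=np.r_[pts(k,17.5,28),pts(k,21,0),pts(k,21,5)]
    e=cv2.convexHull((proj(w,P,1)*16).round().astype(np.int32)); cv2.fillConvexPoly(im,e,1,shift=4)
    return 1-(im&reg).sum()/(im|reg).sum()
q=minimize(f,[-10,35],method="Nelder-Mead",options=dict(initial_simplex=[[-10,35],[0,35],[-10,45]]));print(q.x,q.fun)
k=q.x; print("knob_mid",pts(k,0,16)[0],"tcp",monitor.read_state()["eef_pos"])
big=cv2.resize(w["img"][:,:,::-1][y0:y1,x0:x1],None,fx=Z,fy=Z,interpolation=cv2.INTER_CUBIC)
def dr(P,c,s=1):
    for x,y in proj(w,P,1): cv2.circle(big,(int((x+.5-x0)*Z),int((y+.5-y0)*Z)),s,c,-1)
dr(pts(k,17.5,28),(0,255,0));dr(pts(k,21,0),(0,0,255))
for v in range(0,11): dr(pts(k,30,0,np.array([2.5-0.5*v])),(255,0,255),2)
dr(pts(k,36,0,np.array([.5])),(255,0,0),3)
for v in range(1,5): dr(pts(k,np.linspace(14,19,5),28,np.full(5,2.5-.5*v)),(0,255,255))
cv2.imwrite(f"pics/{name}.png",big)
E
python3 k.py 235 55 365 165 6 w1c
```

```text
[279  95  38  35 893]
[-12.32269287  29.99816895] 0.3157088122605364
knob_mid [585.44822758 235.36487221  72.43460993] tcp [575.04205677 149.31768411 264.54425271]
```

View pics/w1c.png

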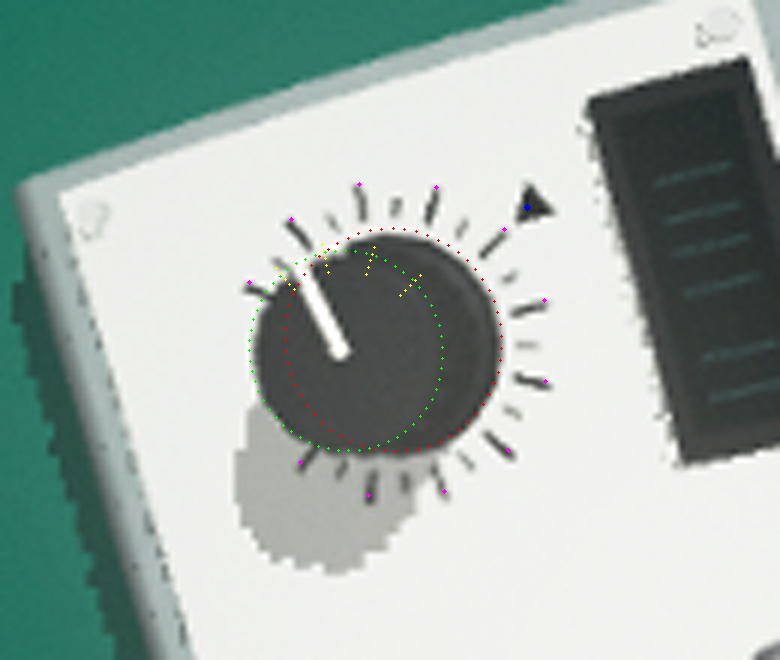

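Fit is good: the volt marks and triangle match the overlay. The pointer reads about 1.55 V, so it needs about 70° clockwise. I move over the knob with the closing line along the supply's y.

Request:
{"name": "arm_command", "arguments": {"steps": [[0.6,30,3,20,10],[0.6,60,6,50,20],[0.6,85.5,9.5,80,30],[0.6,85.5,9.5,110,40],[0.6,85.5,9.5,135,50],[0.6,85.5,9.5,138,56.5],[0.6,85.5,9.5,138,56.5],[0.6,85.5,9.5,138,56.5]]}}

```text
clock: 2.58
eef_pos: [584.7, 235.4, 126.9]
eef_rot: [3.141, -0.001, 0.587]
wrist_force: [-0.1, -0.1, 0.6]
finger_gap: 56.5
finger_force: 0.0
```

Run:
```python
from h import *
from cell import imaging,monitor
w=imaging.camera("wrist");cv2.imwrite("pics/w2.png",w["img"][:,:,::-1])
exec(open("k.py").read().split("w=imaging")[0].split("import sys")[1])
print(proj(w,pts([-12.3,30],0,28)[0],1),monitor.read_state()["joints"])
```

```text
[[285.81716816 243.03137871]] [3.24715053e-01 5.64904181e-01 1.37816898e+00 3.54774287e-05
 1.19767079e+00 1.30882351e+00]
```

View pics/w2.png

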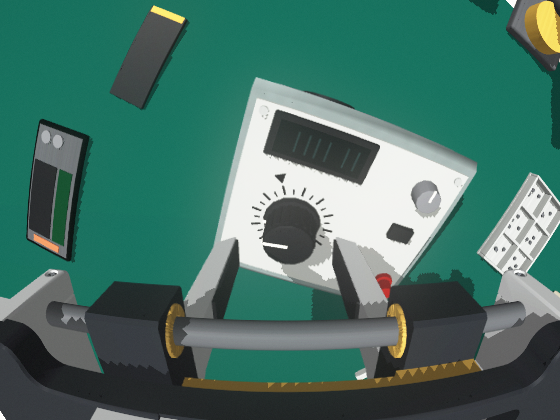

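The wrist view shows the knob top at (288,245), centred between the fingers as predicted (286,243). I descend, grip and turn 36°.

Request:
{"name": "arm_command", "arguments": {"steps": [[0.6,0,0,25,0],[0.6,0,0,40,0],[0.6,0,0,40,0],[0.2,0,0,40,0],[0.2,0,0,40,0],[0.2,0,0,40,0],[0.2,0,0,40,0],[0.2,0,0,40,6],[0.2,0,0,40,12],[0.2,0,0,40,18],[0.2,0,0,40,24],[0.2,0,0,40,30],[0.2,0,0,40,36],[0.2,0,0,40,36]], "force": 10}}

```text
clock: 4.38
eef_pos: [585.7, 233.9, 88.1]
eef_rot: [3.14, -0.003, -0.046]
wrist_force: [1.2, -13.5, 5.8]
finger_gap: 35.7
finger_force: 16.3
```

Request:
{"name": "arm_command", "arguments": {"steps": [[0.6,0,0,0,0],[0.6,0,0,0,0],[0.6,0,0,0,0],[0.6,0,0,-20,-10],[0.6,0,0,-40,-20],[0.6,0,0,-40,-30],[0.6,0,0,-40,-34],[0.6,0,0,-40,-34],[0.6,0,0,-40,-34]]}}

```text
clock: 5.5
eef_pos: [584.4, 235.6, 126.4]
eef_rot: [-3.142, 0.0, 0.548]
wrist_force: [0.2, -0.0, -0.5]
finger_gap: 56.6
finger_force: 0.0
```

```bash
python3 k.py 220 160 350 270 6 w3c
```

```text
[ 263  199   62   65 3100]
[-13.86477113  27.24317729] 0.09812667261373775
knob_mid [584.69686032 232.29837069  71.85890071] tcp [584.44694686 235.59313234 126.39823222]
```

View pics/w3c.png

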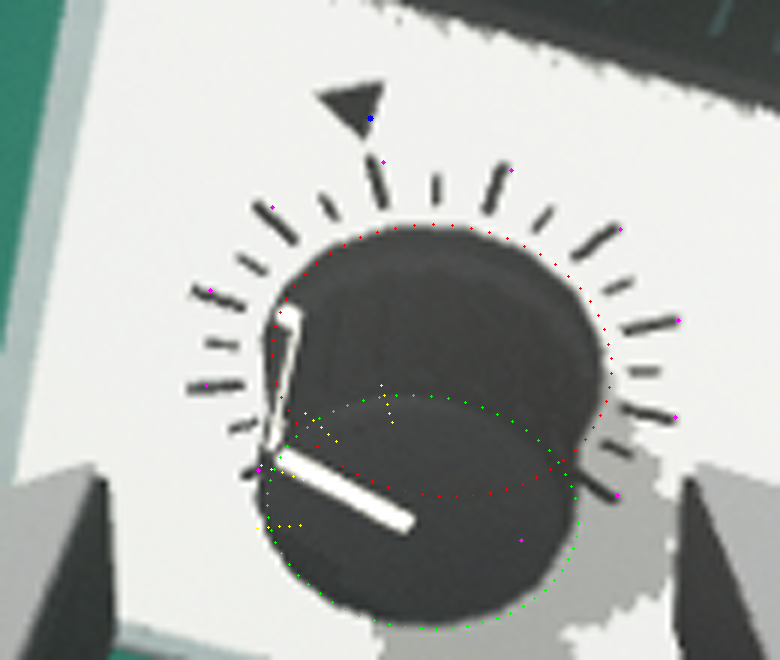

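The pointer is now between 2 and 3 V (top line from (410,524) to (280,457) in the crop). I measure its angle by intersecting rays with the knob's top plane.

```bash
cat > ptr.py <<'E'
exec(open("k.py").read().split("w=imaging")[0].replace("import sys",""))
import sys
w=imaging.camera("wrist")
x0,y0,x1,y1=[int(v) for v in sys.argv[1:5]]
O=pts([-12.3,30],0,28)[0];N=Rm@T
# white line components on dark knob -> rectify the knob's top plane, 4 px/mm, up-panel = up
s=np.arange(-25,25,.25);U,V=np.meshgrid(-s,-s) # cols: right = -v ; rows: up = +u
P=O+np.stack([V,U,0*U],-1).reshape(-1,3)@N.T
m=proj(w,P,1).astype(np.float32).reshape(*U.shape,2)
top=cv2.remap(w["img"],m[...,0],m[...,1],cv2.INTER_CUBIC)
g=top.min(2);dark=cv2.morphologyEx((top.max(2)<90).astype(np.uint8),cv2.MORPH_CLOSE,np.ones((25,25)))
dark=cv2.erode(dark,np.ones((5,5)))
b=((g>130)&(dark>0)).astype(np.uint8)
n,l,st,ce=cv2.connectedComponentsWithStats(b)
for i in range(1,n):
    if st[i,4]<60: continue
    ys,xs=np.nonzero(l==i);e,c=cv2.eigen(np.cov(xs,ys))[1:][0][0],ce[i]
    # clockwise from up
    an=np.arctan2(e[0],-e[1])
    for a_ in (an,an+np.pi,an-np.pi):
        if -2.6<a_<1: print("area",st[i,4],"centre",c.round(),"volts",round((2.5+a_)/.5,2))
if len(sys.argv)>5: cv2.imwrite(sys.argv[5],cv2.resize(top[:,:,::-1],(600,600)))
E
python3 ptr.py 0 0 0 0 pics/top1.png
```

```text
Traceback (most recent call last):
  File "ptr.py", line 19, in <module>
    an=np.arctan2(e[0],-e[1])
                        ~^^^
IndexError: index 1 is out of bounds for axis 0 with size 1
```

```bash
sed -i 's/e,c=cv2.eigen.*$/e=np.linalg.eigh(np.cov(xs,ys))[1][:,1];c=ce[i]/' ptr.py
python3 ptr.py 0 0 0 0 pics/top1.png
```

```text
area 2605 centre [39. 68.] volts 3.45
area 608 centre [174.  38.] volts 4.79
```

View pics/top1.png

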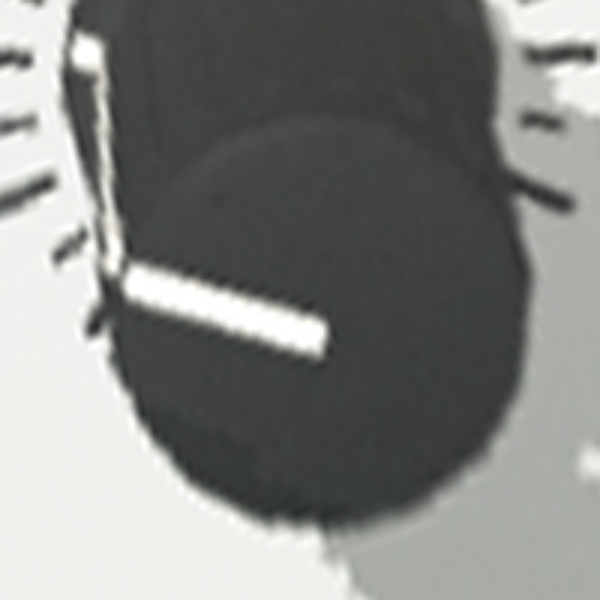

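Pointer at about 2.42 V (15.9° above left in the rectified view); 45° to go. The knob centre lies about 2 mm off, which I correct for in the second stroke.

Request:
{"name": "arm_command", "arguments": {"steps": [[0.6,-1.7,1.3,20,-6],[0.6,-1.7,1.3,40,-6],[0.6,-1.7,1.3,40,-6],[0.2,-1.7,1.3,40,-6],[0.2,-1.7,1.3,40,-6],[0.2,-1.7,1.3,40,-6],[0.2,-1.7,1.3,40,-6],[0.2,-1.7,1.3,40,0],[0.2,-1.7,1.3,40,6],[0.2,-1.7,1.3,40,12],[0.2,-1.7,1.3,40,18],[0.2,-1.7,1.3,40,24],[0.2,-1.7,1.3,40,30],[0.2,-1.7,1.3,40,36],[0.2,-1.7,1.3,40,38],[0.2,-1.7,1.3,40,38]], "force": 15}}

```text
clock: 7.65
eef_pos: [584.1, 233.8, 88.2]
eef_rot: [-3.14, -0.001, -0.115]
wrist_force: [-5.6, -3.2, 9.5]
finger_gap: 35.4
finger_force: 20.7
```

Request:
{"name": "arm_command", "arguments": {"steps": [[0.6,0,0,0,0],[0.6,0,0,0,0],[0.6,0,0,0,0],[0.6,0,0,-20,0],[0.6,0,0,-40,-10],[0.6,0,0,-40,-20],[0.6,0,0,-40,-20],[0.6,0,0,-40,-20]]}}

```text
clock: 8.65
eef_pos: [583.7, 233.5, 126.8]
eef_rot: [3.142, -0.0, 0.232]
wrist_force: [0.1, 0.1, -0.4]
finger_gap: 56.9
finger_force: 0.0
```

```bash
python3 ptr.py 0 0 0 0 pics/top2.png
```

```text
area 1231 centre [78. 64.] volts 4.28
area 901 centre [187.  42.] volts 5.32
area 603 centre [29. 45.] volts 4.83
```

View pics/top2.png

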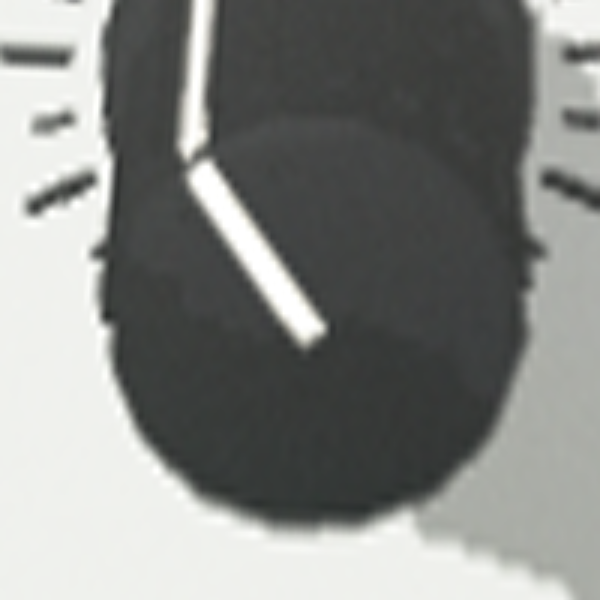

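Pointer at about 3.79 V; a further 6° brings it to 4.0. I restrict the angle script to the top disc so that no picture is needed.

Request:
{"name": "arm_command", "arguments": {"steps": [[0.6,0,0,20,0],[0.6,0,0,40,0],[0.6,0,0,40,0],[0.2,0,0,40,0],[0.2,0,0,40,0],[0.2,0,0,40,0],[0.2,0,0,40,0],[0.2,0,0,40,4],[0.2,0,0,40,7],[0.2,0,0,40,7],[0.6,0,0,40,7],[0.6,0,0,40,7],[0.6,0,0,40,7],[0.6,0,0,20,7],[0.6,0,0,0,0],[0.6,0,0,0,0],[0.6,0,0,0,0]]}}

```text
clock: 10.82
eef_pos: [583.5, 233.5, 126.2]
eef_rot: [3.142, 0.0, 0.233]
wrist_force: [0.1, -0.4, -0.3]
finger_gap: 56.3
finger_force: 0.0
```

```bash
sed -i 's/^n,l,st,ce/b*=cv2.circle(np.zeros_like(b),(105,107),61,1,-1)\n&/' ptr.py
python3 ptr.py 0 0 0 0
python3 - <<'E'
# refined jig handle estimate from fixed cameras
from h import *
from cell import imaging,find_in
s=imaging.camera("scene");d=imaging.camera("side")
for c in (s,d):
  for t in ["press_handle","jig","pivot_point"]: print(t,[(round(r["p"],2),np.round(r["rect"],1).tolist()) for r in find_in(c,t)[:4]])
E
```

```text
area 770 centre [89. 84.] volts 4.03
press_handle [(0.51, [240.6, 183.4, 7.0, 16.1]), (0.42, [272.4, 142.8, 3.1, 8.5]), (0.37, [213.0, 123.6, 6.2, 12.4])]
jig [(0.95, [235.2, 221.9, 54.9, 88.5]), (0.86, [209.6, 153.3, 47.2, 67.6]), (0.7, [267.4, 173.4, 56.7, 75.6])]
pivot_point [(0.79, [231.3, 206.1, 23.7, 60.9]), (0.58, [263.8, 162.1, 27.2, 51.8]), (0.55, [208.4, 141.5, 16.3, 50.8]), (0.24, [293.8, 221.8, 12.4, 7.9])]
press_handle [(0.54, [320.2, 252.8, 63.3, 73.4]), (0.53, [177.1, 306.4, 18.9, 15.1]), (0.51, [213.8, 222.9, 10.7, 11.7]), (0.43, [309.0, 221.7, 13.0, 10.5])]
jig [(0.94, [199.6, 334.4, 77.5, 77.1]), (0.69, [230.7, 257.2, 68.9, 78.7]), (0.6, [319.9, 253.4, 59.8, 72.7])]
pivot_point [(0.93, [228.3, 240.3, 42.3, 40.6]), (0.82, [321.5, 236.3, 41.7, 43.4]), (0.56, [199.8, 317.4, 57.6, 36.6])]
```

Knob at 4.03 V. Now I move to the cream jig with its black ball, hovering above it with the tool turned to the jig's heading (about −9°).

Request:
{"name": "arm_command", "arguments": {"steps": [[0.6,0,0,-50,0],[0.6,0,0,-100,0],[0.6,-10,20,-150,2],[0.7,-25,65,-189,5],[0.7,-40,115,-189,8],[0.7,-57,165,-189,11],[0.7,-75,215,-189,14],[0.7,-92,265,-189,17],[0.7,-109,315,-189,20],[0.7,-123,360,-189,22],[0.7,-131.6,383.5,-189,22],[0.7,-131.6,383.5,-189,22],[0.7,-131.6,383.5,-189,22],[0.7,-131.6,383.5,-189,22]]}}

```text
clock: 13.02
eef_pos: [545.5, -169.1, 315.6]
eef_rot: [-3.142, -0.0, -0.147]
wrist_force: [-0.5, -0.1, -0.5]
finger_gap: 65.8
finger_force: 0.0
```

Run:
```python
from h import *
from cell import imaging,monitor,find_in,trace
w=imaging.camera("wrist");cv2.imwrite("pics/w5.png",w["img"][:,:,::-1])
for t in ["press_handle","jig","pivot_point"]: print(t,[(round(r["p"],2),np.round(r["rect"],1).tolist()) for r in find_in(w,t)[:4]])
print("pred ball",proj(w,[544,-170.5,231.3],1))
st=monitor.read_state();print(st["eef_pos"],st["eef_rot"],st["joints"])
```

```text
press_handle [(0.94, [291.3, 213.9, 40.6, 55.7])]
jig [(0.96, [463.9, 284.7, 69.4, 28.4]), (0.95, [309.1, 321.8, 97.3, 127.9]), (0.93, [289.5, 155.3, 101.0, 175.6])]
pivot_point [(0.8, [313.6, 341.9, 36.4, 80.6]), (0.7, [290.8, 162.9, 40.4, 157.5]), (0.41, [498.0, 160.3, 23.8, 93.6])]
pred ball [[288.87693643 220.09386489]]
[ 545.39379873 -169.5969937   315.50533203] [-3.14155657e+00 -9.20840684e-05 -1.47640531e-01] [-3.65632510e-01  2.98023902e-01  1.31456347e+00  5.51887883e-05
  1.52892318e+00  1.35280204e+00]
```

View pics/w5.png

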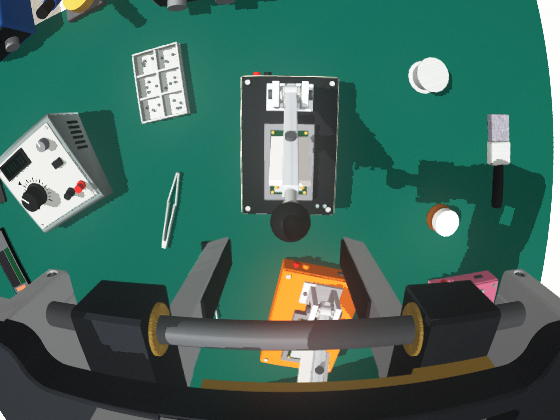

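The last picture shows the black ball at (291,220), predicted at (289,220), and the cream jig aligned with the tool. The orange jig is just ahead (270–355, 258–370), so I check clearance to its arm for the final pose.

Run:
```python
from h import *
from cell import imaging,monitor
s=imaging.camera("scene");d=imaging.camera("side");w=imaging.camera("wrist")
print("orange ball",tri([(s,(273.2,141.4),0),(d,(211.2,222),0)]))
print("cheek tops of orange ",[atz(w,p,107,1).round() for p in [(305,287),(342,287),(340,318)]])
print("orange deck back edge",[atz(w,p,47,1).round() for p in [(289,258),(354,270)]])
print("cream front/back deck corners",[atz(w,p,47,1).round() for p in [(240,212),(335,213),(338,76),(241,75)]])
print("ball",atz(w,(291,220),231.5,1))
```

```text
orange ball [ 260.52362305 -154.26022781  230.90908053]
cheek tops of orange  [array([ 411., -174.,  107.]), array([ 403., -222.,  107.]), array([ 353., -216.,  107.])]
orange deck back edge [array([ 428., -156.,   47.]), array([ 393., -249.,   47.])]
cream front/back deck corners [array([506., -99.,  47.]), array([ 486., -229.,   47.]), array([ 669., -256.,   47.]), array([ 689., -132.,   47.])]
ball [ 543.7662881  -172.92801709  231.5       ]
```

Clear of the orange jig: its cheeks end at x≈411, and my fingers stop at x≈479. Descend and grip the ball.

Request:
{"name": "arm_command", "arguments": {"steps": [[0.7,-1,3,40,0],[0.7,-1,3,70,0],[0.7,-1,3,84,0],[0.7,-1,3,84,0],[0.2,-1,3,84,0],[0.2,-1,3,84,0],[0.2,-1,3,84,0],[0.2,-1,3,84,0],[0.2,-1,3,84,0],[0.2,-1,3,84,0]], "force": 30}}

```text
clock: 14.62
eef_pos: [543.9, -172.6, 231.7]
eef_rot: [-3.141, -0.0, -0.148]
wrist_force: [-0.1, 5.4, 2.5]
finger_gap: 30.7
finger_force: 30.0
```

Request:
{"name": "arm_command", "arguments": {"steps": [[0.2,-6.7,5.6,0,0]]}}

```text
clock: 14.75
eef_pos: [538.4, -172.8, 229.4]
eef_rot: [-3.132, -0.002, -0.146]
wrist_force: [38.3, 51.1, -31.2]
finger_gap: 30.7
finger_force: 30.0
```

I put the z shift in the y column by mistake. Wrist force was about 71 N, under the limit; correcting at once.

Request:
{"name": "arm_command", "arguments": {"steps": [[0.2,0,-5.6,5.6,0],[0.2,0,-5.6,5.6,0]]}}

```text
clock: 15.0
eef_pos: [537.1, -171.5, 226.8]
eef_rot: [3.142, -0.0, -0.147]
wrist_force: [-4.1, 6.5, 10.2]
finger_gap: 30.9
finger_force: 30.0
```

Forces are back to normal. Continuing along the arc.

Request:
{"name": "arm_command", "arguments": {"steps": [[0.2,-6.4,0,5.9,0],[0.2,-12.4,0,12.3,0],[0.2,-18.4,0,18.7,0],[0.2,-23.7,0,25.7,0],[0.2,-28.9,0,32.7,0],[0.2,-33.5,0,40.1,0],[0.2,-38.1,0,47.6,0],[0.2,-38.1,0,47.6,0]]}}

```text
clock: 16.0
eef_pos: [499.6, -165.5, 178.2]
eef_rot: [-3.14, -0.0, -0.148]
wrist_force: [1.2, 9.6, 5.5]
finger_gap: 31.0
finger_force: 30.0
```

Run:
```python
from h import *
from cell import imaging,find_in,monitor
d=imaging.camera("side");s=imaging.camera("scene");w=imaging.camera("wrist")
p=monitor.read_state()["eef_pos"]
for c,n,f in((d,"side",0),(s,"scene",0),(w,"wrist",1)):
  print(n,[(round(r["p"],2),np.round(r["rect"],1).tolist()) for r in find_in(c,"press_handle")[:3]],"tcp",proj(c,p,f).round(1))
```

```text
side [(0.73, [177.2, 306.6, 18.6, 13.2]), (0.66, [213.2, 221.1, 6.7, 11.9]), (0.17, [310.0, 372.9, 54.8, 16.5])] tcp [[291.9 233.9]]
scene [(0.61, [271.6, 142.8, 9.5, 13.6]), (0.49, [246.6, 191.0, 4.3, 10.0]), (0.49, [235.2, 225.2, 58.0, 83.2])] tcp [[247.1 188.2]]
wrist [(0.71, [285.9, 150.2, 59.8, 295.1]), (0.68, [286.1, 254.5, 59.0, 82.3])] tcp [[287.5 265.4]]
```

The handle follows the grip (seen at the TCP's projection, spring force upward). Finishing the arc onto the stop.

Request:
{"name": "arm_command", "arguments": {"steps": [[0.2,-4,0,7.7,0],[0.2,-7.6,0,15.7,0],[0.2,-10.8,0,23.8,0],[0.2,-13.6,0,32.2,0],[0.2,-16,0,40.5,0],[0.2,-17.9,0,49.1,0],[0.2,-19.4,0,57.7,0],[0.2,-20.5,0,66.4,0],[0.2,-21.1,0,75.1,0],[0.2,-21.3,0,80,0],[0.2,-21.3,0,84,0],[0.2,-21.3,0,84,0],[0.2,-21.3,0,84,0]]}}

```text
clock: 17.92
eef_pos: [478.5, -162.1, 94.4]
eef_rot: [-3.14, 0.0, -0.148]
wrist_force: [-0.3, 13.9, 7.8]
finger_gap: 30.8
finger_force: 30.0
```

Request:
{"name": "arm_command", "arguments": {"steps": [[0.2,0,-1,1.5,0],[0.2,0,-1,3,0],[0.2,0,-1,3,0],[0.2,0,-1,3,0]]}}

```text
clock: 18.42
eef_pos: [478.6, -162.0, 91.5]
eef_rot: [-3.141, 0.0, -0.148]
wrist_force: [-2.5, 6.0, 6.9]
finger_gap: 30.5
finger_force: 30.0
```

Run:
```python
from h import *
from cell import imaging,find_in,monitor
w=imaging.camera("wrist");cv2.imwrite("pics/w9.png",w["img"][:,:,::-1]);st=monitor.read_state()
print([(round(r["p"],2),np.round(r["rect"],1).tolist()) for r in find_in(w,"press_handle")[:3]],proj(w,st["eef_pos"],1),st["wrist_force"])
s=imaging.camera("scene")
for n in ["press_handle","pivot_point"]: print([(round(r["p"],2),np.round(r["rect"],1).tolist()) for r in find_in(s,n)[:3]])
print(proj(s,st["eef_pos"]))
```

```text
[(0.49, [288.8, 149.8, 197.4, 299.6]), (0.44, [141.4, 280.1, 18.4, 29.9])] [[287.44040419 265.39970532]] [-2.63444263  6.99058414  6.76085922]
[]
[(0.62, [236.8, 216.7, 35.2, 38.8]), (0.61, [208.4, 140.4, 15.1, 47.1])]
[[251.32584604 204.75166006]]
```

No stop contact yet (only the 6–7 N spring force); keep pressing in small steps.

Request:
{"name": "arm_command", "arguments": {"steps": [[0.2,0,0,1,0],[0.2,0,0,2,0],[0.2,0,0,3,0],[0.2,0,0,3,0]]}}

```text
clock: 19.18
eef_pos: [479.1, -162.1, 89.8]
eef_rot: [3.142, -0.002, -0.148]
wrist_force: [-5.4, 9.3, 20.7]
finger_gap: 30.8
finger_force: 30.0
```

Firm contact now (20.7 N at z 89.8, where the spring alone gives 7). One numeric check of the ball's height in the wrist view, and of the knob from above, before handing in.

Run:
```python
from h import *
from cell import imaging,monitor,trace
w=imaging.camera("wrist");st=monitor.read_state();p=st["eef_pos"];print(p,st["wrist_force"],st["finger_gap"])
v=np.random.default_rng(0).normal(size=(4000,3));v/=np.linalg.norm(v,axis=1)[:,None]
for h in (0,4,8,12):
    q=proj(w,p+[0,0,h]+16*v,1);print(h,"ball px min/max",q.min(0).round(),q.max(0).round())
for x in (262,270,278,296,304,312): print(x,w["img"][200:320:4,x].max(1).tolist())
```

```text
[ 479.10790306 -162.08227323   89.77453491] [-6.1438929   8.4780711  20.70111751] 30.448895484429208
0 ball px min/max [258. 236.] [317. 295.]
4 ball px min/max [257. 239.] [318. 299.]
8 ball px min/max [257. 241.] [318. 303.]
12 ball px min/max [256. 244.] [319. 307.]
262 [83, 80, 78, 78, 124, 126, 123, 124, 122, 119, 119, 119, 118, 111, 38, 36, 35, 33, 33, 36, 34, 33, 33, 112, 113, 111, 113, 111, 112, 112]
270 [86, 85, 81, 81, 128, 127, 127, 125, 123, 121, 120, 121, 47, 43, 39, 38, 39, 38, 37, 34, 33, 37, 36, 36, 39, 114, 112, 111, 114, 112]
278 [253, 253, 253, 253, 253, 199, 130, 129, 129, 126, 124, 122, 140, 60, 41, 39, 40, 39, 35, 36, 34, 38, 37, 38, 40, 62, 196, 194, 195, 192]
296 [253, 252, 252, 252, 252, 227, 125, 119, 122, 123, 105, 102, 145, 43, 41, 41, 38, 39, 37, 36, 38, 39, 40, 39, 42, 120, 137, 176, 172, 142]
304 [78, 77, 84, 72, 114, 125, 126, 122, 122, 121, 119, 119, 119, 41, 39, 39, 37, 37, 36, 37, 37, 39, 37, 39, 68, 77, 127, 125, 251, 191]
312 [74, 71, 69, 67, 115, 125, 126, 121, 122, 122, 50, 44, 45, 41, 41, 36, 37, 35, 35, 35, 35, 56, 112, 112, 69, 68, 138, 137, 142, 143]
```

The ball's lower edge at row ~298 puts its centre at z≈94, so the arm is level on the stop.

```bash
python3 -c "
from cell import job
print(job.sign_off())"
```

```text
the job is handed in; nothing more can be done
None
```

I turned the voltage knob to about 4.03 V with the jig open, then swung the cream jig's press arm down to its stop and handed the job in at about 20 s, still holding the handle down; one mistyped move while I held the handle briefly pushed the wrist force to about 71 N (limit 120 N), and I corrected it at once.

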